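Click the coal burner's air regulator up to the green mark and lock it

TASK

Set the charcoal burner's air regulator to the green fifth mark: push the orange thumb lever counter-clockwise, one gentle stroke and one click at a time, letting it spring back after each, and do not go past the mark or turn the dial by hand. Then slide the red lock post fully home towards the housing so the setting cannot creep. Press neither of them hard against its stop, and leave everything standing around alone.

Things in the scene. Friction and masses are not known exactly. Their poses are not given: they have to be found in the camera images.
- regulator_axis (a point): Centre of the air regulator's dial face, on the vertical axis of both dial and thumb lever, 69 mm above the table. x runs out along the aluminium pipe stub, away from the lever; y towards the red lock; z up. The regulator is a fixed grey round housing, 112 mm wide, its top 60 mm above the table, on a steel base plate 136 x 124 mm, 12 mm thick.
- green_mark (a point): The larger green mark on the housing's top rim, 48 mm from the axis, 15 degrees counter-clockwise (from above) of the regulator's x. It is the fifth of eight marks 30 degrees apart, counted counter-clockwise from above; the other seven are small and white, the first at -105 degrees.
- dial: The dark dial disc, 76 mm wide, with a raised yellow pointer bar whose top is 76 mm above the table. Only the ratchet inside may turn it, not the hand. Origin on the axis, at the table's height.
- dial_angle (a joint): Dial angle, rad, growing counter-clockwise from above. 0 = pointer at the first mark; each click adds 0.524 (30 degrees); the green fifth mark is 2.094. A dial at rest in a notch reads up to 0.1 off these figures, as the works inside sit a little differently each time. It starts in the first, second or third notch. The lever cannot turn it back.
- pointer_tip (a point): Outer end of the yellow pointer, 38 mm from the axis, 73 mm above the table.
- lever: The thumb lever: a flat steel arm, 14 mm wide, its top 40 mm above the table, sticking out of the housing to the regulator's -x, with an upright orange post. Origin on the axis, at table height, about which it turns. Pushed counter-clockwise from above (post towards the regulator's -y) it drives the dial; let go, a spring (1.5 to 2.5 N at the post) brings it back to rest from anywhere.
- lever_post (a point): Centre of the free part of the orange post, 64 mm above the table: round, 18 mm wide, reaching from the arm to 88 mm above the table, 115 mm from the axis. A stroke: 2 to 22 mm free travel, then the detent (about 5 N, falling to 2 or 3 N), the click 32 to 54 mm from rest, and 1 to 4 mm later a firm rubber stop, about 9 N per mm. Over 20 N damages it.
- lever_rest (a point): Fixed point where the orange post's centre stands at rest: 0.21 rad clockwise (from above) of the regulator's -x. Click and stop come at an unseen point of the span given, different at each start: push slowly and end by feel; about 10 N means the stop. One full stroke is exactly one click; let the lever return fully before the next.
- lock: The red lock: a carriage 22 x 24 mm, its top 36 mm above the table, with an upright red post, on a track at the regulator's +y side. It slides only along the regulator's y; pushed towards the housing (-y) against about 2.5 N of friction it shoots a bolt between the ratchet's teeth, and ends at a stop. Over 20 N on it damages it. Origin on the axis when fully out.
- lock_post (a point): Centre of the red post, 62 mm above the table; round, 18 mm wide, from 36 to 86 mm above the table. 103 to 108 mm from the axis at the start.
- lock_home (a point): Fixed point where the red post's centre stands when fully home, at the stop: 83 mm from the axis.
- head_green: Bystander, to be left alone: green glazed clay hookah head, turned shape, 69 mm wide, 106 mm tall, usually close to the regulator's right (-y) side. Origin at the centre of its underside.
- head_teal: Bystander, to be left alone: the same head in teal glaze, 69 mm wide, 106 mm tall, beyond the lock, beside the pipe stub. Origin at the centre of its underside.
- head_amber: Bystander, to be left alone: the same head in amber glaze, 69 mm wide, 106 mm tall, standing apart to the robot's right. Origin at the centre of its underside.
- ash_cup: Bystander, to be left alone: small white ceramic bowl, 80 mm wide, 55 mm tall, to the robot's right. Origin at the centre of its underside.
- tin: Bystander, to be left alone: copper-coloured closed can, 70 mm wide, 90 mm tall, to the robot's left. Origin at the centre of its underside.
- jar: Bystander, to be left alone: small jar with a black cap, 64 mm wide, 85 mm tall, to the robot's left. Origin at the centre of its underside.
- tongs: Bystander, to be left alone: flat steel coal tongs lying down, 310 mm long, 8 mm thick, to the robot's right. Origin at the centre of its underside.

How it is judged:
By the outcome, as a careful person would: the job done as asked, in the order asked, and still so for the second after the job is handed in, with the robot touching nothing.
It also fails if it takes over 67 s, if anything falls off the work surface, if the arm or the gripper's body presses on something with over 40 N, if the wrist force passes 120 N, or if a joint passes its speed limit or range.

ROBOT

A 7-joint arm with a two-finger parallel gripper is mounted at the origin on the work surface. World frame = base frame: x ahead of the robot, y to its left, z up, the work surface at z = 0. Lengths are in m, angles in rad, forces in N, time in s.
With the tool pointing down it reaches from about 0.425 to 0.95 m from the base axis. Payload 4.7 kg.
Tool frame: the origin (TCP) lies at the very end of the fingers, on their centre line; the grasp point (between the pads) lies 19 mm behind it (robot.hold_point_z is the distance from the TCP to the grasp point, in m); z points along the fingers, y is the line along which they close (so a half turn about z gives the same grasp; the last joint's range is limited). The gripper opens to 87 mm and grips with 3 to 60 N. Pads are 19 mm wide; open, the fingers measure 117 mm over their backs; the gripper's body (75 mm by 190 mm) begins 51 mm behind the grasp point.
Start: joints at [1.105, 0.469, -0.049, 1.532, 0.024, 1.141, -0.082], TCP at [0.286, -0.612, 0.223] pointing down, gripper open.
Joint ranges: [-2.59, 2.59], [-0.33, 1.99], [-1.39, 1.29], [0.1, 2.45], [-1.04, 4.18], [0.21, 1.99], [-2.66, 2.66]. Speed limits (rad/s): [2.57, 2.57, 3.14, 3.14, 3.14, 3.14, 3.14].

INTERFACE

Orientations are given as [roll, pitch, yaw] about the fixed x, y, z axes, in that order (R = Rz(yaw) Ry(pitch) Rx(roll)).
In Python, from station import robot gives the robot as it stands. The module is installed in compiled form; this text tells all that it offers.
- The arm moves only by the tool send_rows, never from a script. Its arguments are lists of equal length, an entry for each row: "jaw": the gripper's target within -1 to 1 (fully open at 1, half-way at 0, shut at -1); "xyz": the shift along the world's x, y, z in mm, a list of three; "roll": the turn about the world's z in degrees. In form: {"jaw": [jaw, ...], "xyz": [[dx, dy, dz], ...], "roll": [roll, ...]}. A call has 1 to 8 rows; each row shifts and turns the commanded pose from where the row before left it; what a row does not reach is not made up. A row lasts 1/8 s, in which the tool goes at most 62.5 mm and 10.7 degrees, less where a joint would pass 70% of its speed; a pose out of reach is approached as far as the arm can. A call is refused whole if a number of a shift passes 62.5 or a number of a turn 10.7, either way. A call with a gripper value outside its range is refused whole. The fingers move at their own pace and stop on an object; "grip_force" is the grip in N (left out, the last holds). Time passes only in rows, so rows that do not move let the fingers close. It gives the time, the measured TCP pose, the force, the opening and the grip force at its end, in the units of the state.
- robot.get_obs(): the state, without advancing time (a new reading comes with each control period).
- robot.capture(name): name is "scene" or "top" or "wrist"; returns the picture (480x640x3 uint8, red, green, blue); there is no depth.
- robot.calibration(name): a dict with "mtx" (3x3 intrinsics, pixels), "world_from_camera" (4x4, takes a point from camera to world coordinates). Camera axes: x right, y up, looking along -z (the intrinsics and any distortion apply to the point x, -y, -z); pixel columns grow to the right and rows downward; lengths in m; the calibration is good to about 2 mm. The wrist camera is an equidistant fisheye: a pixel r from the principal point sees the ray r / f radians off the axis. A picture is of the moment at which its call begins: read the wrist's pose just before it. calibration takes no time and is no camera call; for the wrist camera it gives the pose at the moment of the call.
- robot.close_job(): hands the job in; it is judged then, once.
The state is a dict: "clock": time; "joints": joint angles; "dq": joint speeds; "tau": joint torques, N m; "position": TCP position; "tool_rot": TCP orientation; "force": force on the tool from outside, world axes, zero at the start; "ft_torque": the same for the moment, N m; "opening": finger opening in m; "grasp_force": force on a finger pad.
Only numpy, scipy, OpenCV 4.12 (cv2) and the standard library are available. Lean on these libraries where they do the work, as an engineer would, in place of code of your own. Each camera call takes 0.05 s, during which the arm holds its last target. There are 200 camera calls.

## Working session

There is one attempt and no reset: what is moved stays moved. The work goes in short steps, Python scripts to look and compute and a tool call to move; the robot and the scene stay as the last step left them, time stands still between calls to the robot, and variables do not carry over. Pictures are saved under pics/ and viewed, at most 10 in all, crops included, and the job is handed in when it is done.

Besides the shell and the picture viewer there is one more tool, called after ">>>" as a command line: name --pt "numbers of a row" for each row, then --argument value for the rest. send_rows: Moves the arm, as the interface text tells. Its arguments: {"type":"object","properties":{"jaw":{"type":"array"},"xyz":{"type":"array"},"roll":{"type":"array"},"grip_force":{"type":"number"}},"required":["jaw","xyz","roll"]}

```bash
mkdir -p pics
python3 - <<'E'
from station import robot
import cv2
for n in("scene","top"):
    cv2.imwrite(f"pics/{n}0.png",robot.capture(n)[:,:,::-1])
    c=robot.calibration(n);print(n,c)
o=robot.get_obs();print(o)
E
```

```text
scene {'mtx': array([[525.10101459,   0.        , 323.27454395],
       [  0.        , 525.10101459, 240.68647618],
       [  0.        ,   0.        ,   1.        ]]), 'world_from_camera': array([[-0.66611853, -0.52804754,  0.52673703,  1.26616111],
       [ 0.74558299, -0.45268567,  0.48906205,  0.62899037],
       [-0.0198017 ,  0.71849946,  0.69524558,  0.97184053],
       [ 0.        ,  0.        ,  0.        ,  1.        ]])}
top {'mtx': array([[616.70992405,   0.        , 326.30727465],
       [  0.        , 616.70992405, 242.61490018],
       [  0.        ,   0.        ,   1.        ]]), 'world_from_camera': array([[-0.0090982 ,  0.98579125, -0.16772846,  0.38099069],
       [-0.99991428, -0.01054839, -0.00775715, -0.00584711],
       [-0.0094162 ,  0.1676435 ,  0.98580271,  1.27187594],
       [ 0.        ,  0.        ,  0.        ,  1.        ]])}
{'clock': 0.1, 'joints': array([ 1.10507811,  0.46936825, -0.04862903,  1.53360041,  0.02413142,
        1.14099393, -0.08229305]), 'dq': array([-0.00065659, -0.00279185, -0.00092476, -0.00464133, -0.00049894,
        0.00109818,  0.00063215]), 'tau': array([ 2.41921016e-04, -5.09171104e+01, -8.15740786e-02, -2.36828256e+01,
       -6.15233229e-02,  3.44749563e-02,  6.22465723e-05]), 'position': array([ 0.28535315, -0.61110849,  0.22158847]), 'tool_rot': array([-3.13981130e+00,  7.58537004e-05,  4.36898341e-01]), 'force': array([ 0.03855211, -0.36175115, -0.13569112]), 'ft_torque': array([-0.03892516, -0.00599165, -0.02890431]), 'grasp_force': 0.0, 'opening': 0.08728495907787873}
```

View pics/top0.png

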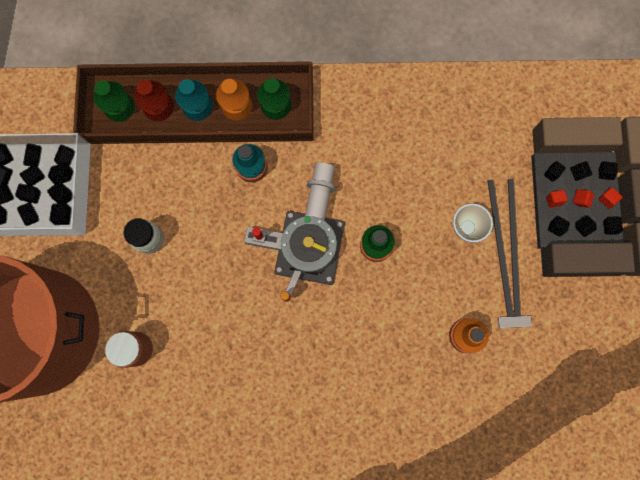

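View pics/scene0.png

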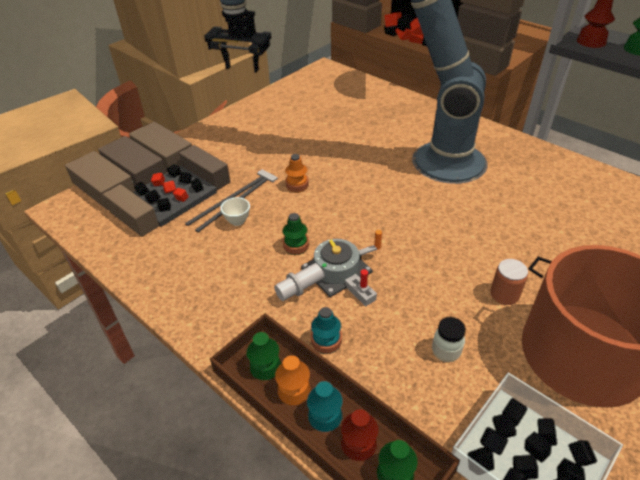

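The regulator is near (308,245) in the top view, the orange post at (285,296), the red post at (257,233), and the green head at (378,242). I'll enlarge that region.

Run:
```python
import cv2
a=cv2.imread("pics/top0.png")[150:310,220:420]
b=cv2.imread("pics/scene0.png")[210:310,270:400]
cv2.imwrite("pics/tc.png",cv2.resize(a,(750,600),interpolation=cv2.INTER_CUBIC))
cv2.imwrite("pics/sc.png",cv2.resize(b,(780,600),interpolation=cv2.INTER_CUBIC))
```

```text
(no output)
```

View pics/tc.png

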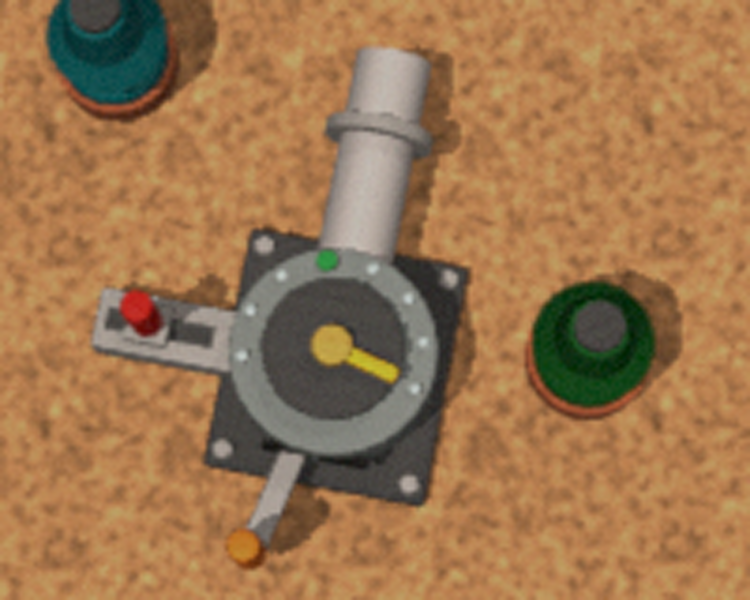

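View pics/sc.png

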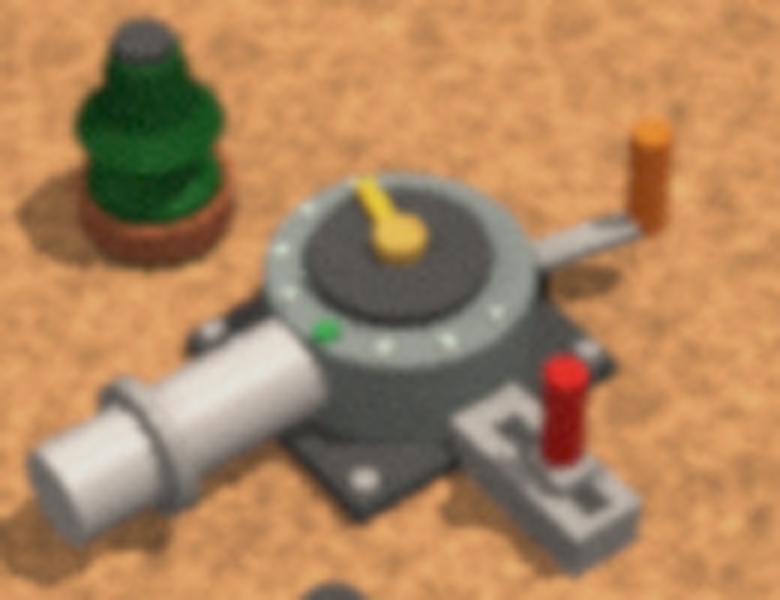

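The pointer sits at the first mark, so four clicks are needed. Next I compute positions from both views.

```bash
cat > h.py <<'E'
import numpy as np
from station import robot
def pix2w(n,u,v,z):
    c=robot.calibration(n);K=c["mtx"];T=c["world_from_camera"]
    d=T[:3,:3]@np.array([(u-K[0,2])/K[0,0],-(v-K[1,2])/K[1,1],-1]);o=T[:3,3]
    return (o+d*(z-o[2])/d[2])
E
python3 - <<'E'
from h import *
P={"hub":((332,344),(400,232),.076),"green":((327,260),(327,332),.060),"orange":((244,541),(652,131),.088),"red":((137,304),(566,369),.086),
"ghead":((600,325),(145,42),.106),"m1":((415,388),None,.06),"m2":((423,342),None,.06),"m8":((242,355),None,.06),"m7":((250,310),None,.06),"m6":((281,275),None,.06),"m4":((372,269),None,.06),"m3":((408,298),None,.06)}
W={}
for k,(a,b,z) in P.items():
    t=pix2w("top",219.6+a[0]/3.75,149.6+a[1]/3.75,z);s=pix2w("scene",269.6+b[0]/6,209.6+b[1]/6,z) if b else t*0
    W[k]=t;print(k,t.round(4),s.round(4))
# fit marks circle+orientation (rigid)
k=["m1","m2","m3","m4","green","m6","m7","m8"];ang=np.radians(-105+30*np.arange(8))
A=.048*np.exp(1j*ang);B=np.array([W[i][0]+1j*W[i][1] for i in k])
r=(B-B.mean())@(A-A.mean()).conj();th=np.angle(r);c=B.mean()-np.exp(1j*th)*A.mean()
print("axis",c,"yaw",np.degrees(th),"scale",abs(r)/(abs(A-A.mean())**2).sum())
for n,q in{"rest":.115*np.exp(1j*(np.pi-.21)),"end":.115*np.exp(1j*(np.pi-.21+.5)),"home":.083j,"lock":.105j}.items(): print(n,c+q*np.exp(1j*th))
p=W["orange"]; print("orange->yaw",np.degrees(np.angle(p[0]+1j*p[1]-c)-(np.pi-.21)),abs(p[0]+1j*p[1]-c))
E
```

```text
hub [0.5874 0.0393 0.076 ] [0.5866 0.0402 0.076 ]
green [0.6358 0.0424 0.06  ] [0.636  0.0444 0.06  ]
orange [0.4834 0.0844 0.088 ] [0.4841 0.0881 0.088 ]
red [0.608  0.1408 0.086 ] [0.6091 0.143  0.086 ]
ghead [ 0.5906 -0.0991  0.106 ] [ 0.5937 -0.0935  0.106 ]
m1 [ 0.566 -0.004  0.06 ] [ 0. -0.  0.]
m2 [ 0.5907 -0.0085  0.06  ] [ 0. -0.  0.]
m8 [0.5847 0.0878 0.06  ] [0. 0. 0.]
m7 [0.609  0.0836 0.06  ] [0. 0. 0.]
m6 [0.6279 0.067  0.06  ] [0. 0. 0.]
m4 [0.6306 0.0183 0.06  ] [0. 0. 0.]
m3 [ 0.6146 -0.0007  0.06  ] [ 0. -0.  0.]
axis (0.5877531006349986+0.039682889432150564j) yaw -11.313986156594156 scale 1.010131658874182
rest (0.4821684001326659+0.08525558981113501j)
end (0.47324509224689115+0.02905669467630775j)
home (0.6040364980343657+0.12106993366607201j)
lock (0.6083525792727521+0.14264240322205118j)
orange->yaw -11.155081129043635 0.11353216889300506
```

>>> send_rows --jaw '[-1, -1, -1, -1, -1, -1, -1, -1]' --pt "18 46 0" --pt "18 46 0" --pt "18 46 0" --pt "18 46 0" --pt "18 46 0" --pt "18 46 0" --pt "18 46 0" --pt "18 46 0" --roll '[-2.2, -2.2, -2.2, -2.2, -2.2, -2.2, -2.2, -2.2]' --grip_force 20

```text
clock: 1.1
position: [0.4298, -0.242, 0.2224]
tool_rot: [-3.141, 0.0, 0.128]
force: [1.3, -0.5, 0.2]
opening: 0.0149
grasp_force: 0.0
```

>>> send_rows --jaw '[-1, -1, -1, -1, -1, -1, -1, -1]' --pt "9 46 0" --pt "9 46 0" --pt "9 46 0" --pt "9 46 0" --pt "9 46 0" --pt "9 46 0" --pt "9 46 0" --pt "9 46 0" --roll '[-2.2, -2.2, -2.2, -2.2, -2.2, -2.2, -2.2, -2.2]'

```text
clock: 2.1
position: [0.5015, 0.1256, 0.2223]
tool_rot: [3.141, 0.0, -0.179]
force: [0.1, 0.0, -1.4]
opening: 0.0004
grasp_force: 0.0
```

>>> send_rows --jaw '[-1, -1, -1, -1, -1, -1, -1, -1]' --pt "-3 -1 -25" --pt "0 0 -30" --pt "0 0 -30" --pt "0 0 -30" --pt "0 0 -25" --pt "0 0 -15" --pt "0 0 -8" --pt "0 0 0" --roll '[0, 0, 0, 0, 0, 0, 0, 0]'

```text
clock: 3.1
position: [0.4987, 0.1234, 0.0595]
tool_rot: [3.141, 0.0, -0.177]
force: [-0.4, 0.3, -0.7]
opening: 0.0003
grasp_force: 0.0
```

Run:
```python
from h import *
import cv2
o=robot.get_obs();print(o["position"],o["force"])
a=robot.capture("top")[:,:,::-1][150:310,220:420]
b=robot.capture("scene")[:,:,::-1][190:310,270:430]
cv2.imwrite("pics/c1.png",np.hstack([cv2.resize(a,(400,320),interpolation=cv2.INTER_CUBIC),cv2.resize(b,(400,320),interpolation=cv2.INTER_CUBIC)]))
```

```text
[0.49865905 0.12343594 0.05953124] [-0.40381344  0.34286477 -0.65885448]
```

View pics/c1.png

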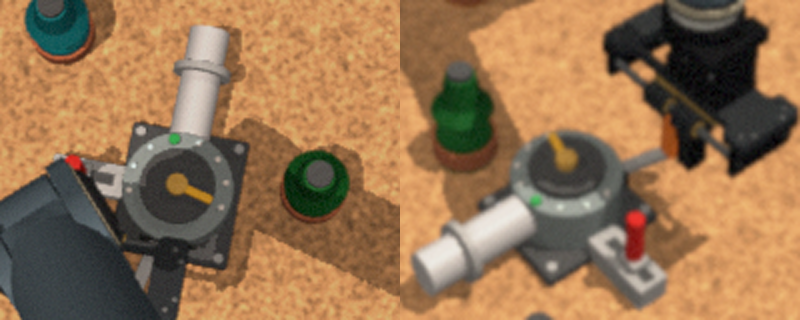

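>>> send_rows --jaw '[-1, -1, -1, -1, -1, -1, -1, -1]' --pt "-3 -3.5 0" --pt "-3 -3.5 0" --pt "-3 -3.5 0" --pt "-3 -3.5 0" --pt "-0.9 -2.35 0" --pt "-0.9 -2.35 0" --pt "-0.9 -2.35 0" --pt "-0.9 -2.35 0" --roll '[0, 0, 0, 0, 0, 0, 0, 0]'

```text
clock: 4.2
position: [0.483, 0.1004, 0.0596]
tool_rot: [-3.141, -0.0, -0.177]
force: [-0.3, 2.1, -0.8]
opening: 0.0003
grasp_force: 0.8
```

>>> send_rows --jaw '[-1, -1, -1, -1, -1, -1, -1, -1]' --pt "-0.7 -2.4 0" --pt "-0.7 -2.4 0" --pt "-0.7 -2.4 0" --pt "-0.6 -2.4 0" --pt "-0.5 -2.45 0" --pt "-0.5 -2.45 0" --pt "-0.5 -2.45 0" --pt "0 0 0" --roll '[0, 0, 0, 0, 0, 0, 0, 0]'

```text
clock: 5.2
position: [0.4782, 0.084, 0.0596]
tool_rot: [-3.141, 0.001, -0.177]
force: [-2.6, 6.7, 0.5]
opening: 0.0005
grasp_force: 2.5
```

>>> send_rows --jaw '[-1, -1, -1]' --pt "-0.15 -1 0" --pt "-0.15 -1 0" --pt "0 0 0" --roll '[0, 0, 0]'

```text
clock: 5.58
position: [0.4779, 0.0821, 0.0596]
tool_rot: [-3.141, 0.001, -0.177]
force: [-2.8, 5.1, 0.9]
opening: 0.0005
grasp_force: 2.5
```

>>> send_rows --jaw '[-1, -1, -1]' --pt "-0.15 -1 0" --pt "-0.15 -1 0" --pt "0 0 0" --roll '[0, 0, 0]'

```text
clock: 5.95
position: [0.4777, 0.0799, 0.0596]
tool_rot: [-3.141, 0.001, -0.177]
force: [-2.4, 4.6, 1.4]
opening: 0.0001
grasp_force: 2.3
```

>>> send_rows --jaw '[-1, -1]' --pt "-0.1 -1 0" --pt "-0.05 -0.5 0" --roll '[0, 0]'

```text
clock: 6.2
position: [0.4775, 0.0784, 0.0595]
tool_rot: [-3.141, 0.001, -0.177]
force: [-2.3, 4.5, 1.0]
opening: 0.0006
grasp_force: 2.2
```

```bash
cat >> h.py <<'E'
def dial():
    "yellow pointer angle relative to regulator x (deg) -> dial angle, from the top view"
    import cv2
    im=robot.capture("top")
    hsv=cv2.cvtColor(im,cv2.COLOR_RGB2HSV);m=cv2.inRange(hsv,(18,120,110),(32,255,255))
    v,u=np.nonzero(m);p=np.array([pix2w("top",a,b,.075) for a,b in zip(u,v)])[:,:2]-[.5873,.0397]
    r=np.hypot(*p.T);k=(r<.042)&(r>.018);q=p[k].mean(0)
    return np.degrees(np.arctan2(q[1],q[0]))+11.3+105,k.sum()
E
python3 -c "
from h import *
print(dial(),robot.get_obs()['force'])"
```

```text
Traceback (most recent call last):
  File "h.py", line 12, in dial
    v,u=np.nonzero(m);p=np.array([pix2w("top",a,b,.075) for a,b in zip(u,v)])[:,:2]-[.5873,.0397]
                                  ~~~~~^^^^^^^^^^^^^^^^
  File "h.py", line 4, in pix2w
    c=robot.calibration(n);K=c["mtx"];T=c["world_from_camera"]
ValueError: time passes only in moves, steps and waits
```

```bash
sed -i 's/    c=robot.calibration(n);/    c=C.get(n) or C.setdefault(n,robot.calibration(n));/; s/^def pix2w/C={}\ndef pix2w/' h.py
python3 -c "
from h import *
print(dial(),robot.get_obs()['force'])"
```

```text
(np.float64(4.762205923811294), np.int64(46)) [-2.62895398  5.54329756  1.57392947]
```

>>> send_rows --jaw '[-1, -1]' --pt "-0.1 -1 0" --pt "-0.05 -0.5 0" --roll '[0, 0]'

```text
clock: 6.55
position: [0.4774, 0.0768, 0.0596]
tool_rot: [-3.141, 0.001, -0.177]
force: [-2.4, 4.4, 2.6]
opening: 0.0007
grasp_force: 2.1
```

>>> send_rows --jaw '[-1, -1]' --pt "-0.1 -1 0" --pt "-0.05 -0.5 0" --roll '[0, 0]'

```text
clock: 6.8
position: [0.4774, 0.0751, 0.0596]
tool_rot: [-3.141, 0.001, -0.177]
force: [-1.5, 4.1, 1.4]
opening: 0.0001
grasp_force: 2.0
```

```bash
python3 -c "
from h import *
print(dial(),robot.get_obs()['force'])"
```

```text
(np.float64(6.068207959133858), np.int64(51)) [-1.95558489  4.72120948  0.97346308]
```

>>> send_rows --jaw '[-1, -1]' --pt "-0.1 -1 0" --pt "0 -0.6 0" --roll '[0, 0]'

```text
clock: 7.1
position: [0.4776, 0.073, 0.0596]
tool_rot: [-3.142, 0.0, -0.177]
force: [-1.9, 4.6, 2.0]
opening: 0.0002
grasp_force: 1.9
```

```bash
python3 -c "
from h import *
print(dial(),robot.get_obs()['force'])"
```

```text
(np.float64(7.362882175071547), np.int64(49)) [-2.19128981  4.35137302  1.06690767]
```

>>> send_rows --jaw '[-1, -1]' --pt "0 -1 0" --pt "0 -0.6 0" --roll '[0, 0]'

```text
clock: 7.4
position: [0.4776, 0.0712, 0.0596]
tool_rot: [3.141, -0.0, -0.178]
force: [-2.2, 4.6, 0.5]
opening: 0.0005
grasp_force: 1.8
```

```bash
python3 -c "
from h import *
print(dial(),robot.get_obs()['force'])"
```

```text
(np.float64(8.19429552392829), np.int64(47)) [-1.67714994  4.93988757  0.33375   ]
```

>>> send_rows --jaw '[-1, -1]' --pt "0 -1 0" --pt "0 -0.6 0" --roll '[0, 0]'

```text
clock: 7.7
position: [0.4777, 0.0696, 0.0596]
tool_rot: [3.141, -0.0, -0.178]
force: [-2.4, 3.8, -0.7]
opening: 0.0006
grasp_force: 1.7
```

>>> send_rows --jaw '[-1, -1]' --pt "0 -1 0" --pt "0 -0.6 0" --roll '[0, 0]'

```text
clock: 7.95
position: [0.4777, 0.0679, 0.0596]
tool_rot: [3.141, -0.0, -0.178]
force: [-1.8, 3.9, 0.9]
opening: 0.0006
grasp_force: 1.6
```

>>> send_rows --jaw '[-1, -1]' --pt "0 -1 0" --pt "0 -0.6 0" --roll '[0, 0]'

```text
clock: 8.2
position: [0.4776, 0.0663, 0.0596]
tool_rot: [3.141, -0.0, -0.178]
force: [-2.5, 3.7, 0.9]
opening: 0.0007
grasp_force: 1.5
```

>>> send_rows --jaw '[-1, -1]' --pt "0 -1 0" --pt "0 -0.6 0" --roll '[0, 0]'

```text
clock: 8.45
position: [0.4777, 0.0648, 0.0596]
tool_rot: [3.141, -0.0, -0.178]
force: [-2.7, 4.0, 0.5]
opening: 0.0005
grasp_force: 1.4
```

>>> send_rows --jaw '[-1, -1]' --pt "0 -1 0" --pt "0 -0.6 0" --roll '[0, 0]'

```text
clock: 8.7
position: [0.4777, 0.0631, 0.0596]
tool_rot: [3.141, -0.0, -0.178]
force: [-2.4, 2.8, 0.3]
opening: 0.0005
grasp_force: 1.3
```

```bash
python3 -c "
from h import *
print(dial(),robot.get_obs()['force'])"
```

```text
(np.float64(11.996115242340451), np.int64(52)) [-0.51220521  3.21040631 -0.27017762]
```

>>> send_rows --jaw '[-1, -1]' --pt "0.1 -1 0" --pt "0 -0.6 0" --roll '[0, 0]'

```text
clock: 9.0
position: [0.4778, 0.0616, 0.0596]
tool_rot: [3.141, -0.0, -0.178]
force: [-1.9, 3.3, 0.4]
opening: 0.0008
grasp_force: 1.2
```

>>> send_rows --jaw '[-1, -1]' --pt "0.1 -1 0" --pt "0 -0.6 0" --roll '[0, 0]'

```text
clock: 9.25
position: [0.4779, 0.0599, 0.0596]
tool_rot: [3.141, -0.0, -0.178]
force: [-0.7, 2.4, 0.9]
opening: 0.0005
grasp_force: 1.2
```

>>> send_rows --jaw '[-1, -1]' --pt "0.1 -1 0" --pt "0 -0.6 0" --roll '[0, 0]'

```text
clock: 9.5
position: [0.478, 0.0583, 0.0596]
tool_rot: [3.141, -0.0, -0.178]
force: [-0.0, 2.4, -0.1]
opening: 0.0007
grasp_force: 1.1
```

```bash
python3 -c "
from h import *
print(dial(),robot.get_obs()['force'])"
```

```text
(np.float64(14.939151916818503), np.int64(53)) [-0.50703143  2.7869065  -0.01183168]
```

>>> send_rows --jaw '[-1, -1]' --pt "0.1 -1 0" --pt "0.1 -0.5 0" --roll '[0, 0]'

```text
clock: 9.8
position: [0.4782, 0.0569, 0.0596]
tool_rot: [3.141, -0.0, -0.178]
force: [-0.2, 2.4, -0.2]
opening: 0.0001
grasp_force: 1.1
```

```bash
python3 -c "
from h import *
print(dial(),robot.get_obs()['force'])"
```

```text
(np.float64(17.30906557103758), np.int64(53)) [-1.27921021  2.73815097  0.65748473]
```

>>> send_rows --jaw '[-1, -1]' --pt "0.1 -1 0" --pt "0.1 -0.5 0" --roll '[0, 0]'

```text
clock: 10.1
position: [0.4782, 0.056, 0.0596]
tool_rot: [-3.141, 0.0, -0.177]
force: [-2.9, 3.7, 0.7]
opening: 0.0004
grasp_force: 2.0
```

```bash
python3 -c "
from h import *
print(dial(),robot.get_obs()['force'])"
```

```text
(np.float64(28.294048962746146), np.int64(54)) [-2.42994307  5.35314569 -0.60845624]
```

>>> send_rows --jaw '[-1, -1, -1, -1, -1, -1, -1, -1]' --pt "-0.5 7 0" --pt "0 8 0" --pt "0.5 8 0" --pt "1 8 0" --pt "2 8 0" --pt "2.5 8 0" --pt "3 8 0" --pt "3 8 0" --roll '[0, 0, 0, 0, 0, 0, 0, 0]'

```text
clock: 11.15
position: [0.4896, 0.1186, 0.0593]
tool_rot: [3.141, 0.001, -0.178]
force: [0.7, -0.5, -0.1]
opening: 0.0004
grasp_force: 0.0
```

>>> send_rows --jaw '[-1, -1]' --pt "0 0 0" --pt "0 0 0" --roll '[0, 0]'

```text
clock: 11.4
position: [0.4896, 0.1182, 0.0594]
tool_rot: [3.141, 0.0, -0.178]
force: [0.4, -0.3, -0.3]
opening: 0.0005
grasp_force: 0.0
```

Run:
```python
from h import *
import cv2
print(dial(),robot.get_obs()['force'])
a=robot.capture("top")[:,:,::-1][180:270,260:360]
b=robot.capture("scene")[:,:,::-1][190:310,270:430]
cv2.imwrite("pics/c2.png",np.hstack([cv2.resize(a,(356,320),interpolation=cv2.INTER_CUBIC),cv2.resize(b,(426,320),interpolation=cv2.INTER_CUBIC)]))
```

```text
(np.float64(29.013521285110556), np.int64(46)) [ 0.04958214 -0.11838942  0.49775742]
```

View pics/c2.png

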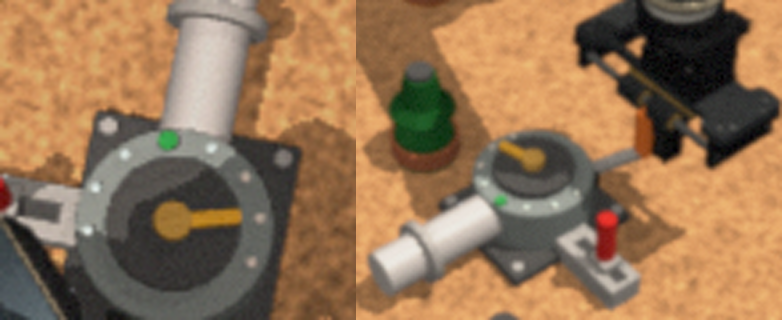

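The dial is at the second mark and the lever has returned. Second stroke.

>>> send_rows --jaw '[-1, -1, -1, -1, -1, -1, -1, -1]' --pt "-2.5 -6 0" --pt "-2 -6 0" --pt "-2 -5 0" --pt "-2 -5 0" --pt "-1.5 -5 0" --pt "-1.2 -5 0" --pt "-0.7 -5 0" --pt "-0.3 -3 0" --roll '[0, 0, 0, 0, 0, 0, 0, 0]'

```text
clock: 12.55
position: [0.4768, 0.0797, 0.0596]
tool_rot: [-3.14, 0.001, -0.177]
force: [-3.1, 6.2, 1.2]
opening: 0.0005
grasp_force: 2.4
```

```bash
python3 -c "
from h import *
print(dial(),robot.get_obs()['force'])"
```

```text
(np.float64(34.36434836817614), np.int64(48)) [-1.50961006  4.39277818  1.22204797]
```

>>> send_rows --jaw '[-1, -1, -1, -1, -1, -1, -1, -1]' --pt "-0.1 -2.5 0" --pt "-0.1 -2.5 0" --pt "0 -2.5 0" --pt "0 -2.5 0" --pt "0.1 -2.5 0" --pt "0.2 -2 0" --pt "0.3 -2 0" --pt "0 0 0" --roll '[0, 0, 0, 0, 0, 0, 0, 0]'

```text
clock: 13.6
position: [0.4782, 0.0615, 0.0596]
tool_rot: [3.141, -0.0, -0.178]
force: [-0.9, 3.2, 1.6]
opening: 0.0003
grasp_force: 1.1
```

```bash
python3 -c "
from h import *
print(dial(),robot.get_obs()['force'])"
```

```text
(np.float64(43.059369728581444), np.int64(52)) [-1.08179002  2.64397836  0.61596513]
```

>>> send_rows --jaw '[-1, -1, -1]' --pt "0.1 -1.5 0" --pt "0.1 -1.5 0" --pt "0.1 -1 0" --roll '[0, 0, 0]'

```text
clock: 14.02
position: [0.4784, 0.0578, 0.0596]
tool_rot: [3.141, -0.0, -0.178]
force: [-1.1, 2.3, 0.7]
opening: 0.0004
grasp_force: 1.0
```

```bash
python3 -c "
from h import *
print(dial(),robot.get_obs()['force'])"
```

```text
(np.float64(45.08005276657239), np.int64(52)) [-1.04895523  2.9240243   0.87536021]
```

>>> send_rows --jaw '[-1, -1]' --pt "0.1 -1 0" --pt "0.1 -0.8 0" --roll '[0, 0]'

```text
clock: 14.32
position: [0.4785, 0.0563, 0.0596]
tool_rot: [-3.142, 0.0, -0.178]
force: [-1.3, 3.1, -0.7]
opening: 0.0001
grasp_force: 1.1
```

```bash
python3 -c "
from h import *
print(dial(),robot.get_obs()['force'])"
```

```text
(np.float64(58.70992142548684), np.int64(54)) [-2.44766288  2.84538037 -0.20168418]
```

Second click done. Return and begin the third stroke.

>>> send_rows --jaw '[-1, -1, -1, -1, -1, -1, -1, -1]' --pt "-0.5 7 0" --pt "0 8 0" --pt "0.5 8 0" --pt "1 8 0" --pt "2 8 0" --pt "2.5 8 0" --pt "3 8 0" --pt "2.5 7 0" --roll '[0, 0, 0, 0, 0, 0, 0, 0]'

```text
clock: 15.38
position: [0.4893, 0.1184, 0.0593]
tool_rot: [3.141, 0.001, -0.178]
force: [0.7, 0.0, -0.1]
opening: 0.0005
grasp_force: 0.0
```

>>> send_rows --jaw '[-1, -1, -1]' --pt "0 0 0" --pt "0 0 0" --pt "0 0 0" --roll '[0, 0, 0]'

```text
clock: 15.75
position: [0.4894, 0.1178, 0.0595]
tool_rot: [3.141, 0.0, -0.178]
force: [-0.7, -0.5, -0.1]
opening: 0.0005
grasp_force: 0.0
```

```bash
python3 -c "
from h import *
print(dial(),robot.get_obs()['force'])"
```

```text
(np.float64(59.22891678755357), np.int64(44)) [-0.77037502  0.14282997 -0.01094559]
```

>>> send_rows --jaw '[-1, -1, -1, -1, -1, -1, -1, -1]' --pt "-2.5 -6 0" --pt "-2 -6 0" --pt "-2 -5 0" --pt "-2 -5 0" --pt "-1.5 -5 0" --pt "-1.2 -5 0" --pt "-0.7 -5 0" --pt "-0.3 -3 0" --roll '[0, 0, 0, 0, 0, 0, 0, 0]'

```text
clock: 16.8
position: [0.4765, 0.0794, 0.0596]
tool_rot: [-3.14, 0.001, -0.177]
force: [-2.4, 5.4, 1.1]
opening: 0.0001
grasp_force: 2.4
```

```bash
python3 -c "
from h import *
print(dial(),robot.get_obs()['force'])"
```

```text
(np.float64(63.47228234579529), np.int64(53)) [-3.20164255  4.12323306  0.29097242]
```

>>> send_rows --jaw '[-1, -1, -1, -1, -1, -1, -1, -1]' --pt "-0.1 -2.5 0" --pt "-0.1 -2.5 0" --pt "0 -2.5 0" --pt "0 -2.5 0" --pt "0.1 -2.5 0" --pt "0.2 -2 0" --pt "0.3 -2 0" --pt "0 0 0" --roll '[0, 0, 0, 0, 0, 0, 0, 0]'

```text
clock: 17.85
position: [0.4779, 0.0612, 0.0596]
tool_rot: [3.141, -0.0, -0.178]
force: [-1.7, 2.8, 1.3]
opening: 0.0003
grasp_force: 1.1
```

>>> send_rows --jaw '[-1, -1]' --pt "0.1 -1.5 0" --pt "0.1 -1.5 0" --roll '[0, 0]'

```text
clock: 18.1
position: [0.478, 0.0586, 0.0596]
tool_rot: [3.141, -0.0, -0.177]
force: [-0.6, 1.8, 0.2]
opening: 0.0008
grasp_force: 1.1
```

```bash
python3 -c "
from h import *
print(dial(),robot.get_obs()['force'])"
```

```text
(np.float64(75.4367553594098), np.int64(51)) [-1.1587852   1.79001293 -0.18815579]
```

>>> send_rows --jaw '[-1, -1, -1]' --pt "0.1 -1 0" --pt "0.1 -0.8 0" --pt "0 0 0" --roll '[0, 0, 0]'

```text
clock: 18.52
position: [0.4782, 0.0569, 0.0596]
tool_rot: [3.141, -0.0, -0.178]
force: [-1.2, 1.6, 0.5]
opening: -0.0
grasp_force: 1.1
```

```bash
python3 -c "
from h import *
print(dial(),robot.get_obs()['force'])"
```

```text
(np.float64(86.7429913045167), np.int64(49)) [-0.66497997  2.01083829  0.20037014]
```

```bash
python3 -c "
from h import *
print(dial());print(dial(),robot.get_obs()['force'])"
```

```text
(np.float64(89.53921104952065), np.int64(50))
(np.float64(89.53921104952065), np.int64(50)) [-1.52158905  2.42721533 -0.22396651]
```

Third click done. Return and begin the fourth stroke.

>>> send_rows --jaw '[-1, -1, -1, -1, -1, -1, -1, -1]' --pt "-0.5 7 0" --pt "0 8 0" --pt "0.5 8 0" --pt "1 8 0" --pt "2 8 0" --pt "2.5 8 0" --pt "3 8 0" --pt "2.5 7 0" --roll '[0, 0, 0, 0, 0, 0, 0, 0]'

```text
clock: 19.68
position: [0.4889, 0.1191, 0.0593]
tool_rot: [3.141, 0.001, -0.178]
force: [-0.2, -0.5, -0.5]
opening: 0.0004
grasp_force: 0.0
```

>>> send_rows --jaw '[-1, -1, -1]' --pt "0 0 0" --pt "0 0 0" --pt "0 0 0" --roll '[0, 0, 0]'

```text
clock: 20.05
position: [0.489, 0.1184, 0.0595]
tool_rot: [3.141, 0.0, -0.178]
force: [-0.3, -0.5, -0.7]
opening: 0.0007
grasp_force: 0.0
```

```bash
python3 -c "
from h import *
print(dial(),robot.get_obs()['force'])"
```

```text
(np.float64(89.75558929018278), np.int64(47)) [ 0.12623397 -0.05038575 -0.20386272]
```

>>> send_rows --jaw '[-1, -1, -1, -1, -1, -1, -1, -1]' --pt "-2.5 -6 0" --pt "-2 -6 0" --pt "-2 -5 0" --pt "-2 -5 0" --pt "-1.5 -5 0" --pt "-1.2 -5 0" --pt "-0.7 -5 0" --pt "-0.3 -3 0" --roll '[0, 0, 0, 0, 0, 0, 0, 0]'

```text
clock: 21.1
position: [0.4761, 0.0801, 0.0596]
tool_rot: [-3.14, 0.001, -0.177]
force: [-3.6, 5.5, 0.6]
opening: 0.0005
grasp_force: 2.4
```

```bash
python3 -c "
from h import *
print(dial(),robot.get_obs()['force'])"
```

```text
(np.float64(94.59487147360127), np.int64(49)) [-1.8228105   5.0488935   0.35611225]
```

>>> send_rows --jaw '[-1, -1, -1, -1, -1, -1, -1, -1]' --pt "-0.1 -2.5 0" --pt "-0.1 -2.5 0" --pt "0 -2.5 0" --pt "0 -2.5 0" --pt "0.1 -2.5 0" --pt "0.2 -2 0" --pt "0.3 -2 0" --pt "0 0 0" --roll '[0, 0, 0, 0, 0, 0, 0, 0]'

```text
clock: 22.15
position: [0.4776, 0.0619, 0.0596]
tool_rot: [3.141, -0.0, -0.178]
force: [-1.2, 2.8, 0.8]
opening: 0.0007
grasp_force: 1.1
```

>>> send_rows --jaw '[-1, -1, -1]' --pt "0.1 -1.5 0" --pt "0.1 -1.5 0" --pt "0.1 -0.6 0" --roll '[0, 0, 0]'

```text
clock: 22.52
position: [0.4777, 0.0586, 0.0596]
tool_rot: [3.141, -0.0, -0.178]
force: [-0.5, 1.4, 1.6]
opening: 0.0007
grasp_force: 1.1
```

```bash
python3 -c "
from h import *
print(dial(),robot.get_obs()['force'])"
```

```text
(np.float64(106.2252056743705), np.int64(50)) [-1.526614    1.8629754   0.54630816]
```

>>> send_rows --jaw '[-1, -1, -1]' --pt "0.1 -1 0" --pt "0.1 -0.8 0" --pt "0 0 0" --roll '[0, 0, 0]'

```text
clock: 22.95
position: [0.4779, 0.057, 0.0596]
tool_rot: [3.142, -0.0, -0.178]
force: [-2.5, 2.2, 0.7]
opening: 0.0007
grasp_force: 1.1
```

```bash
python3 -c "
from h import *
dial();dial();print(dial(),robot.get_obs()['force'])"
```

```text
(np.float64(119.97214683320053), np.int64(48)) [-0.67476009  2.52912674  0.23024374]
```

Fourth click: the dial is at 120°. Return the lever, lift, and move behind the lock post.

>>> send_rows --jaw '[-1, -1, -1, -1, -1, -1, -1, -1]' --pt "-0.5 7 0" --pt "0 8 0" --pt "0.5 8 0" --pt "1 8 0" --pt "2 8 0" --pt "2.5 8 0" --pt "3 8 0" --pt "2.5 7 0" --roll '[0, 0, 0, 0, 0, 0, 0, 0]'

```text
clock: 24.1
position: [0.4887, 0.1192, 0.0594]
tool_rot: [3.141, 0.001, -0.178]
force: [0.3, -0.4, 0.8]
opening: 0.0006
grasp_force: 0.0
```

>>> send_rows --jaw '[-1, -1, -1, -1, -1, -1, -1, -1]' --pt "0 0 20" --pt "0 0 30" --pt "0 0 30" --pt "0 0 20" --pt "30 15 0" --pt "34 18 0" --pt "34 18 0" --pt "30 16 0" --roll '[0, 0, 0, 0, 0, 0, 0, 0]'

```text
clock: 25.1
position: [0.6177, 0.1865, 0.1592]
tool_rot: [3.141, 0.001, -0.178]
force: [-0.5, -1.1, -0.7]
opening: 0.0006
grasp_force: 0.0
```

>>> send_rows --jaw '[-1, -1, -1, -1, -1, -1, -1]' --pt "0 0 0" --pt "0 0 -20" --pt "0 0 -25" --pt "0 0 -25" --pt "0 0 -20" --pt "0 0 -9" --pt "0 0 0" --roll '[0, 0, 0, 0, 0, 0, 0]'

```text
clock: 25.98
position: [0.6164, 0.1858, 0.06]
tool_rot: [3.141, 0.001, -0.178]
force: [-0.5, -0.4, -0.2]
opening: 0.0004
grasp_force: 0.0
```

Run:
```python
from h import *
import cv2
print(robot.get_obs()['force'])
a=robot.capture("top")[:,:,::-1][170:310,220:395]
b=robot.capture("scene")[:,:,::-1][190:310,270:430]
cv2.imwrite("pics/c3.png",np.hstack([cv2.resize(a,(400,320),interpolation=cv2.INTER_CUBIC),cv2.resize(b,(400,320),interpolation=cv2.INTER_CUBIC)]))
```

```text
[-0.49708394 -0.38421372 -0.16656757]
```

View pics/c3.png

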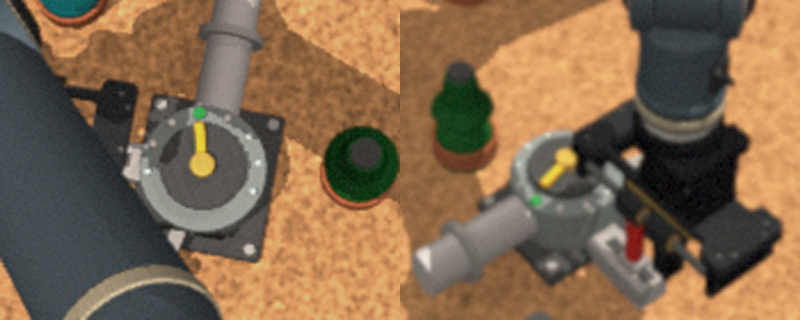

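The pointer is on the green mark, and the fingers are behind the red post. Now pushing the lock.

>>> send_rows --jaw '[-1, -1, -1, -1, -1, -1, -1, -1]' --pt "-0.8 -4 0" --pt "-0.8 -4 0" --pt "-0.8 -4 0" --pt "-0.8 -4 0" --pt "-0.6 -3 0" --pt "-0.6 -3 0" --pt "-0.6 -3 0" --pt "0 0 0" --roll '[0, 0, 0, 0, 0, 0, 0, 0]'

```text
clock: 27.08
position: [0.6119, 0.1607, 0.0605]
tool_rot: [3.141, -0.0, -0.178]
force: [-0.3, 0.5, 0.1]
opening: 0.0005
grasp_force: 0.0
```

>>> send_rows --jaw '[-1, -1, -1, -1]' --pt "-0.4 -2 0" --pt "-0.4 -2 0" --pt "-0.3 -1.5 0" --pt "0 0 0" --roll '[0, 0, 0, 0]'

```text
clock: 27.58
position: [0.6107, 0.1559, 0.0606]
tool_rot: [-3.141, -0.0, -0.177]
force: [-0.3, 2.6, -0.9]
opening: 0.0003
grasp_force: 1.2
```

>>> send_rows --jaw '[-1, -1, -1, -1, -1, -1]' --pt "-0.4 -2 0" --pt "-0.4 -2 0" --pt "-0.4 -2 0" --pt "-0.4 -2 0" --pt "-0.4 -2 0" --pt "-0.2 -1 0" --roll '[0, 0, 0, 0, 0, 0]'

```text
clock: 28.32
position: [0.6085, 0.1443, 0.0606]
tool_rot: [3.141, 0.0, -0.178]
force: [-0.3, 2.4, -0.7]
opening: 0.0007
grasp_force: 1.2
```

>>> send_rows --jaw '[-1, -1, -1]' --pt "-0.2 -1 0" --pt "-0.2 -1 0" --pt "0 0 0" --roll '[0, 0, 0]'

```text
clock: 28.7
position: [0.6081, 0.1424, 0.0606]
tool_rot: [3.141, 0.0, -0.178]
force: [-0.4, 2.5, -0.3]
opening: 0.0005
grasp_force: 1.0
```

>>> send_rows --jaw '[-1, -1, -1]' --pt "-0.2 -1 0" --pt "-0.2 -1 0" --pt "0 0 0" --roll '[0, 0, 0]'

```text
clock: 29.08
position: [0.6077, 0.1404, 0.0606]
tool_rot: [3.141, 0.0, -0.178]
force: [-0.8, 1.2, 0.7]
opening: 0.0005
grasp_force: 1.1
```

>>> send_rows --jaw '[-1, -1, -1]' --pt "-0.2 -0.8 0" --pt "-0.1 -0.7 0" --pt "0 0 0" --roll '[0, 0, 0]'

```text
clock: 29.45
position: [0.6074, 0.1389, 0.0606]
tool_rot: [3.141, 0.0, -0.178]
force: [0.4, 2.6, -0.5]
opening: 0.0005
grasp_force: 1.1
```

>>> send_rows --jaw '[-1, -1, -1]' --pt "-0.1 -0.6 0" --pt "-0.1 -0.6 0" --pt "0 0 0" --roll '[0, 0, 0]'

```text
clock: 29.82
position: [0.6073, 0.1382, 0.0606]
tool_rot: [-3.141, -0.0, -0.177]
force: [0.5, 3.5, -1.2]
opening: 0.0004
grasp_force: 1.7
```

>>> send_rows --jaw '[-1, -1, -1]' --pt "-0.1 -0.5 0" --pt "0 0 0" --pt "0 0 0" --roll '[0, 0, 0]'

```text
clock: 30.2
position: [0.6072, 0.1379, 0.0606]
tool_rot: [-3.141, -0.0, -0.177]
force: [0.2, 5.1, -1.5]
opening: 0.0004
grasp_force: 2.4
```

>>> send_rows --jaw '[-1, -1]' --pt "-0.1 -0.4 0" --pt "0 0 0" --roll '[0, 0]'

```text
clock: 30.45
position: [0.6072, 0.1378, 0.0607]
tool_rot: [-3.14, -0.0, -0.177]
force: [0.7, 5.3, -1.5]
opening: 0.0005
grasp_force: 2.6
```

>>> send_rows --jaw '[-1, -1, -1, -1, -1, -1, -1, -1]' --pt "1 5 0" --pt "2 10 0" --pt "3 15 0" --pt "2 10 0" --pt "0 0 25" --pt "0 0 40" --pt "0 0 40" --pt "0 0 40" --roll '[0, 0, 0, 0, 0, 0, 0, 0]'

```text
clock: 31.45
position: [0.6149, 0.1775, 0.2068]
tool_rot: [3.141, 0.0, -0.177]
force: [0.8, -0.7, 0.4]
opening: 0.0003
grasp_force: 0.0
```

>>> send_rows --jaw '[-1, -1, -1, -1, -1, -1, -1, -1]' --pt "-15 40 0" --pt "-15 40 0" --pt "-15 40 0" --pt "-15 40 0" --pt "-15 40 0" --pt "-15 30 0" --pt "0 0 0" --pt "0 0 0" --roll '[0, 0, 0, 0, 0, 0, 0, 0]'

```text
clock: 32.45
position: [0.5255, 0.4063, 0.2054]
tool_rot: [3.14, -0.001, -0.178]
force: [-0.1, -0.5, 0.2]
opening: 0.0002
grasp_force: 0.0
```

Run:
```python
from h import *
import cv2
print(dial(),robot.get_obs()['force'])
a=robot.capture("top")[:,:,::-1][150:310,220:420]
b=robot.capture("scene")[:,:,::-1][190:310,270:430]
cv2.imwrite("pics/c4.png",np.hstack([cv2.resize(a,(400,320),interpolation=cv2.INTER_CUBIC),cv2.resize(b,(400,320),interpolation=cv2.INTER_CUBIC)]))
```

```text
(np.float64(120.16891697564539), np.int64(47)) [-0.04336516 -1.68932174  0.49480715]
```

View pics/c4.png

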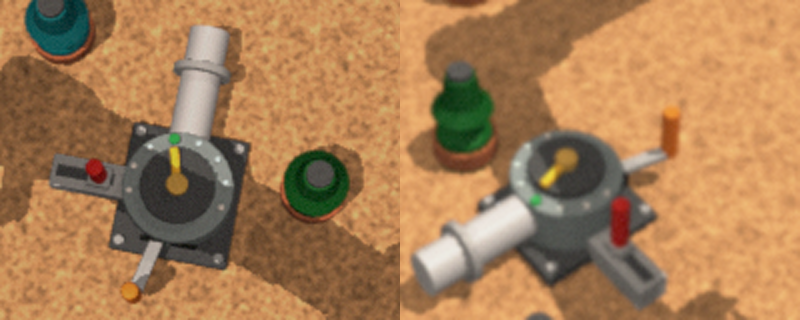

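The pointer is on green, the lever is back at rest, and the red post has moved about 20 mm (103 mm to 83 mm from the axis), so it is home.

```bash
python3 -c "
from station import robot
print(robot.close_job())"
```

```text
the job is handed in; nothing more can be done
None
```

The job is handed in: four clicks brought the pointer from the first mark to the green fifth mark (about 120° in the top view). The red lock post is home at its stop, the readings taken stayed around 7 N, and nothing else was moved; no verdict came back.

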